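# Latch the solar panel's test probe in its notch

### The arm

A 6-joint arm with a two-finger parallel gripper is mounted at the origin on the work surface. World frame = base frame: x ahead of the robot, y to its left, z up, the work surface at z = 0. Lengths are in mm, angles in rad, forces in N, time in s.
With the tool pointing down it reaches from about 275 to 975 mm from the base axis. Payload 8.4 kg.
Tool frame: the origin (TCP) lies midway between the tips of the shut fingers; the grasp point (between the pads) lies 19 mm behind it (ctrl.grasp_offset is the distance from the TCP to the grasp point, in mm); z points along the fingers, y is the direction in which the jaws open and shut (so a half turn about z gives the same grasp; the last joint's range is limited). The gripper opens to 92 mm and grips with 3 to 60 N. Pads are 20 mm wide; open, the fingers measure 128 mm over their backs; the gripper's body (75 mm by 189 mm) begins 69 mm behind the grasp point.
Start: joints at [-1.171, 0.353, 1.633, -0, 1.155, -0.002], TCP at [244.421, -575.227, 214.583] pointing down, gripper open.
Joint ranges: [-2.63, 2.63], [-0.92, 2.1], [0.06, 2.66], [-1.3, 4.44], [0, 2.69], [-3.02, 3.02]. Speed limits (rad/s): [2.22, 2.22, 2.79, 3.14, 3.14, 3.14].

### API

Orientations are given as [roll, pitch, yaw] about the fixed x, y, z axes, in that order (R = Rz(yaw) Ry(pitch) Rx(roll)).
In Python, from plant import ctrl, eyes, ticket gives the robot as it stands.
- The arm moves only by the shell command python3 -m jog 'ROWS' [FORCE]. ROWS is text: rows parted by semicolons, each of 7 numbers parted by spaces: the shift along the tool's x, y, z in mm, then the turn, a rotation vector about the tool's x, y, z in degrees, then the gripper command: -1 is fully open, 1 is shut, values between are in proportion. In form: tx ty tz wx wy wz gripper; .... A call has 1 to 20 rows; each row is the pose to reach, as a shift and turn from the pose commanded when the call began, along the tool's axes at that moment; what a row does not reach only later rows make up. A row lasts 1/8 s, in which the tool goes at most 62.5 mm and 10.7 degrees, less where a joint would pass 70% of its speed; a pose out of reach is approached as far as the arm can. A call with a gripper value outside its range is refused whole. The fingers move at their own pace and stop on an object; FORCE is the grip in N (left out, the last holds). Time passes only in rows, so rows that repeat a pose let the fingers close. It gives the time, the measured TCP pose, the force and the opening at its end, in the units of the state.
- ctrl.state(): the state, without advancing time (a new reading comes with each control period).
- eyes.get_image(name): name is "side" or "top"; returns the picture (400x640x3 uint8, red, green, blue); there is no depth.
- eyes.get_calibration(name): a dict with "fx", "fy", "cx", "cy" (pixels), "extrinsics" (4x4, takes a point from world to camera coordinates). Camera axes: x right, y up, looking along -z (the intrinsics and any distortion apply to the point x, -y, -z); pixel columns grow to the right and rows downward; lengths in mm; the calibration is good to about 2 mm. A picture is of the moment at which its call begins. get_calibration takes no time and is no camera call.
- ticket.finish_job(): hands the job in, once; it reports no verdict.
The state is a dict: "time": time; "joint_pos": joint angles; "joint_vel": joint speeds; "joint_efforts": joint torques, N m; "ee_pos": TCP position; "eef_rot": TCP orientation; "contact_force": force on the tool from outside, world axes, zero at the start; "ft_torque": the same for the moment, N m; "opening": opening from 0.0 (shut) to 1.0 (fully open).
Only numpy, scipy, OpenCV 4.12 (cv2) and the standard library are available. Lean on these libraries where they do the work, as an engineer would, in place of code of your own. Each camera call takes 0.05 s, during which the arm holds its last target.

### The job

Connect the solar panel for its measurement: on the stand that carries the solar panel, push the black probe knob along its slot towards the panel against the spring, then sideways into the side notch and let it settle back there, so that the probe stays out on the panel when you let go. Leave the probe of the empty stand where it is.

Things in the scene. Friction and masses are not known exactly. Their poses are not given: they have to be found in the camera images.
- panel_stand: Fixed probe stand carrying a framed dark solar panel (145 x 150 mm). Grey base 310 x 120 mm; at one end an aluminium housing, top plate 134 x 110 mm, upper face 46 mm above the table, with a hook-shaped slot where the black knob stands. Origin: table height, below the knob's axis at its start. x: along the slot towards the panel; y: left of that, towards the side notch; z up.
- probe_knob (a point): Centre of that stand's upright round black knob: 28 mm wide, 48 mm tall, centre 76 mm above the table, underside 52 mm. Slides without turning: 0 to 62 mm along the stand's x (spring back to 0: 4 N at 0, 10 N at 62 mm); only where x exceeds 46 mm also 0 to 32 mm along y (1 N friction, no side spring). Let go in the straight run, it snaps back to x = 0.
- notch (a point): Where the knob's centre rests when latched in the side notch, at x = 34 mm, y = 27 mm in the stand's frame (76 mm above the table). The notch takes the knob at any y from 18 to 32 mm: from x above 46 mm it drops back to x = 34 mm and the spring holds it there behind a lip about 12 mm deep.
- spare_knob (a point): Centre of the black knob, same sizes, on an identical fixed stand whose base is empty (no panel). It starts retracted and is to stay so.

How it is judged (in metres and radians):
At the end, for the whole second after the job is handed in: The panel stand's knob rests in the side notch by itself: its axis 28 to 41 mm along x and more than 15 mm along y of the stand's frame, held there by the spring; the empty stand's knob is within 8 mm of its start (x of probe_knob in the frame of panel_stand between 0.028 and 0.041 m and y of probe_knob in the frame of panel_stand above 0.015 m and distance of spare_knob from where it was at the start of the episode below 0.008 m); the robot touches nothing.
It fails at once if the empty stand's probe is pushed more than 15 mm (distance of spare_knob from where it was at the start of the episode above 0.015 m).
It also fails if it takes over 32 s, if anything falls off the work surface, if the arm or the gripper's body presses on something with over 40 N, if the wrist force passes 120 N, or if a joint passes its speed limit or range.

## Working session

There is one attempt and no reset: what is moved stays moved. The work goes in short steps, Python scripts to look and compute and a shell command to move; the robot and the scene stay as the last step left them, time stands still between calls to the robot, and variables do not carry over. Pictures are saved under pics/ and viewed, and the job is handed in when it is done.

```bash
mkdir -p pics
python3 - <<'E'
from plant import ctrl, eyes
import cv2
for n in("side","top"):
    cv2.imwrite(f"pics/{n}0.png",eyes.get_image(n)[:,:,::-1])
    print(n,eyes.get_calibration(n))
print(ctrl.state(),ctrl.grasp_offset)
E
```

```text
side {'fx': 363.6724750193022, 'fy': 363.6724750193022, 'cx': 326.13191618460996, 'cy': 200.39648384802643, 'extrinsics': array([[ 8.81707813e-01, -4.71783850e-01, -3.36622120e-03,
        -4.66009715e+02],
       [ 2.60841575e-01,  4.81511722e-01,  8.36724646e-01,
        -1.89552037e+02],
       [-3.93132300e-01, -7.38624709e-01,  5.47613490e-01,
        -5.02109361e+02],
       [ 0.00000000e+00,  0.00000000e+00,  0.00000000e+00,
         1.00000000e+00]])}
top {'fx': 489.3536107994149, 'fy': 489.3536107994149, 'cx': 327.9456497218476, 'cy': 189.0113913314428, 'extrinsics': array([[ 4.24393001e-03, -9.99866041e-01,  1.58078659e-02,
        -2.26318340e+01],
       [ 9.83995511e-01,  6.99163062e-03,  1.78056037e-01,
        -5.13570661e+02],
       [-1.78142707e-01,  1.47992118e-02,  9.83893368e-01,
        -8.64953136e+02],
       [ 0.00000000e+00,  0.00000000e+00,  0.00000000e+00,
         1.00000000e+00]])}
{'time': 0.1, 'joint_pos': array([-1.17141947e+00,  3.53582272e-01,  1.63405227e+00, -8.11226997e-06,
        1.15519897e+00, -2.39425761e-03]), 'joint_vel': array([-2.54846171e-04, -2.84186926e-06, -3.15697190e-03, -5.94247866e-04,
        2.53685009e-04, -6.15189488e-04]), 'joint_efforts': array([ 8.30240606e-04, -5.94903982e+01, -3.34928942e+01,  6.99159829e-02,
        1.84056762e-02, -2.84736672e-05]), 'ee_pos': array([ 244.23401678, -574.82213281,  213.93986018]), 'eef_rot': array([-3.14035178e+00,  4.44669323e-06,  4.01774395e-01]), 'contact_force': array([ 0.18250506, -0.16297116, -0.12233444]), 'ft_torque': array([-0.00689551, -0.02731375, -0.00064977]), 'opening': 0.9987815902772172} 18.700000000000003
```

View pics/top0.png

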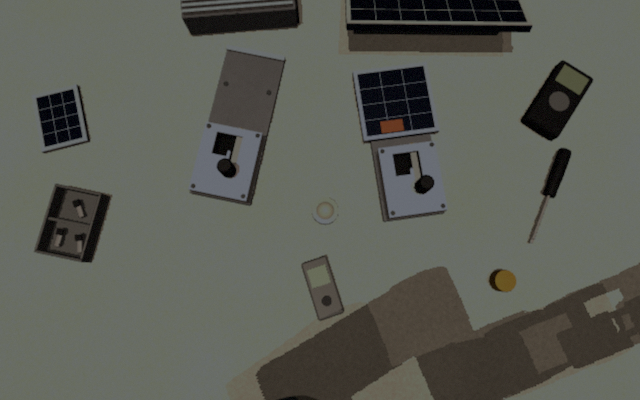

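View pics/side0.png

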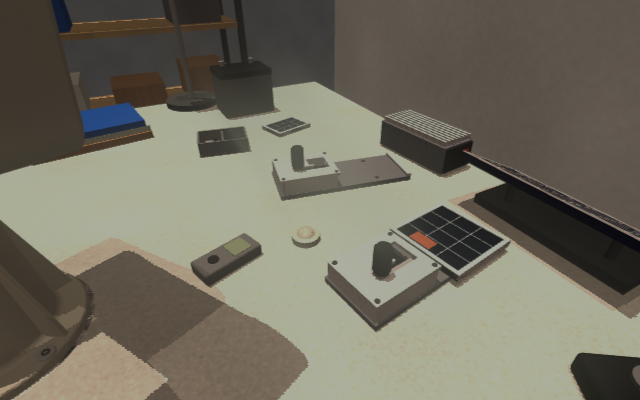

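Run:
```python
import cv2
a=cv2.imread("pics/top0.png")[50:230,340:460];cv2.imwrite("pics/topc.png",cv2.resize(cv2.convertScaleAbs(a,alpha=1.5),None,fx=3.3,fy=3.3,interpolation=2)) 
a=cv2.imread("pics/side0.png")[190:330,310:520];cv2.imwrite("pics/sidec.png",cv2.resize(a,None,fx=3.5,fy=3.5,interpolation=2))
```

```text
(no output)
```

View pics/topc.png

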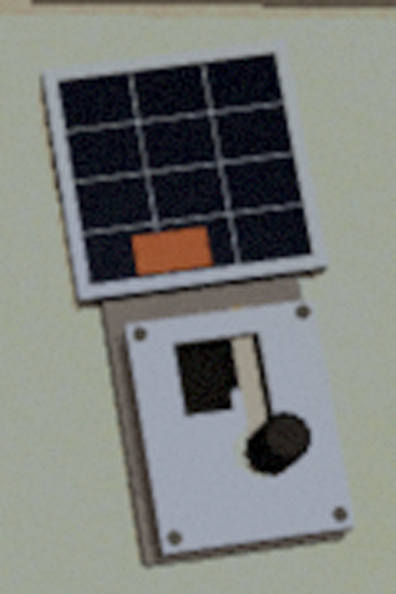

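View pics/sidec.png

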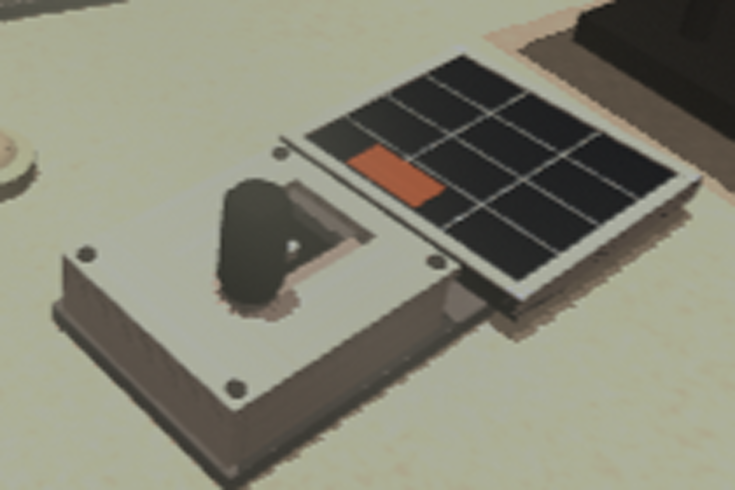

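The top view shows the panel stand at right: knob top at about (427,182) px, plate screws at (382,151), (432,145), (393,213), (443,206). The notch lies to the left of the slot. The side view has the knob top at about (383,246).

```bash
cat > h.py <<'E'
import numpy as np
from plant import eyes
def px(n,u,v,z):
    c=eyes.get_calibration(n);E=c["extrinsics"];R=E[:3,:3];t=E[:3,3]
    d=R.T@np.array([(u-c["cx"])/c["fx"],-(v-c["cy"])/c["fy"],-1]);o=-R.T@t
    return o+d*(z-o[2])/d[2]
def proj(n,p):
    c=eyes.get_calibration(n);E=c["extrinsics"];q=E[:3,:3]@np.array(p)+E[:3,3]
    return c["cx"]+c["fx"]*q[0]/-q[2], c["cy"]+c["fy"]*-q[1]/-q[2]
E
python3 - <<'E'
from h import *
T=lambda x,y:(340+x/3.3,50+y/3.3)
S=lambda x,y:(310+x/3.5,190+y/3.5)
s=[px("top",*T(*p),46)for p in[(140,334),(303,312),(175,538),(340,514)]]
ss=[px("side",*S(*p),46)for p in[(280,154),(437,262),(87,254),(236,388)]]
for q in(s,ss):
    print(np.round(q,1)); 
    for a,b in((2,0),(3,1)): d=q[a]*-1+q[b];print(np.linalg.norm(d),np.degrees(np.arctan2(d[1],d[0])))
    for a,b in((1,0),(3,2)): d=q[b]-q[a];print('y',np.linalg.norm(d),np.degrees(np.arctan2(d[1],d[0]))-90)
    print("c",np.mean(q,axis=0))
print(px("top",*T(288,436),100),px("side",*S(255,197),100))
print("empty",px("top",229,166,100))
E
```

```text
[[ 587.2 -122.5   46. ]
 [ 601.  -216.8   46. ]
 [ 469.4 -140.4   46. ]
 [ 483.6 -233.7   46. ]]
119.07573230004598 8.606651043806863
118.59822831363685 8.216476228489716
y 95.26410403110035 8.358537569396006
y 94.45560695284878 8.647731592697468
c [ 535.31489864 -178.34889088   46.        ]
[[ 586.2 -122.2   46. ]
 [ 601.1 -215.8   46. ]
 [ 469.5 -139.    46. ]
 [ 483.6 -232.4   46. ]]
117.88695386740514 8.18506612465736
118.6480297098897 8.076251951539648
y 94.68039567941602 9.024877689851138
y 94.44697343253581 8.565352888592486
c [ 535.09283134 -177.3633684    46.        ]
[ 517.5345452  -193.77018331  100.        ] [ 515.7162812  -192.56765634  100.        ]
empty [543.87790053 155.39995622 100.        ]
```

```bash
python3 -m jog '400 -244.5 60 0 0 -75.4 -0.3;400 -244.5 60 0 0 -75.4 -0.3;400 -244.5 60 0 0 -75.4 -0.3;400 -244.5 60 0 0 -75.4 -0.3;400 -244.5 60 0 0 -75.4 -0.3;400 -244.5 60 0 0 -75.4 -0.3;400 -244.5 60 0 0 -75.4 -0.3;400 -244.5 60 0 0 -75.4 -0.3;400 -244.5 60 0 0 -75.4 -0.3;400 -244.5 60 0 0 -75.4 -0.3;400 -244.5 60 0 0 -75.4 -0.3;400 -244.5 60 0 0 -75.4 -0.3'
python3 - <<'E'
from plant import ctrl, eyes
import cv2
for n in("side","top"): cv2.imwrite(f"pics/{n}1.png",eyes.get_image(n)[:,:,::-1])
s=ctrl.state();print(s["ee_pos"],s["eef_rot"],s["opening"],s["joint_pos"])
E
```

```text
time: 1.6
ee_pos: [516.5, -194.7, 154.8]
eef_rot: [3.141, 0.0, 1.716]
contact_force: [0.1, 0.1, 0.1]
opening: 0.651
[ 516.67286908 -194.43013438  154.71234716] [3.14144213e+00 1.14058699e-04 1.71664843e+00] 0.65245756319829 [-3.62620325e-01  3.07356556e-01  1.84749827e+00 -3.15898775e-05
  9.86550819e-01 -5.08455014e-01]
```

View pics/side1.png

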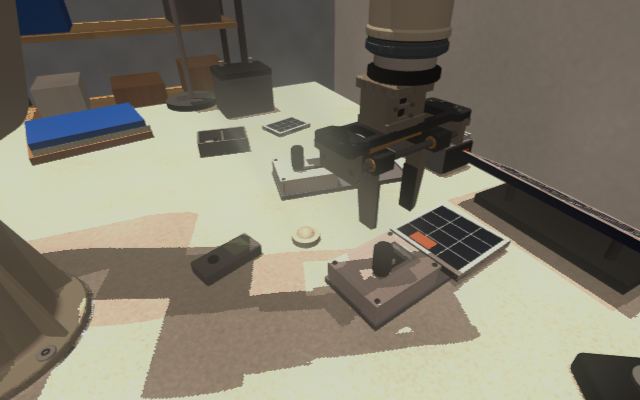

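The arm is over the knob with the jaws aligned along the slot. Tool x is stand +y and tool y is stand +x. I'll descend and grip next.

```bash
python3 -m jog '1 0 40 0 0 0 -0.3;1 0 70 0 0 0 -0.3;1 0 95 0 0 0 -0.3;1 0 95 0 0 0 -0.3;1 0 95 0 0 0 1;1 0 95 0 0 0 1;1 0 95 0 0 0 1;1 0 95 0 0 0 1;1 0 95 0 0 0 1;1 0 95 0 0 0 1' 25
python3 - <<'E'
from plant import ctrl, eyes
import cv2
for n in("side","top"): cv2.imwrite(f"pics/{n}2.png",eyes.get_image(n)[:,:,::-1])
E
```

```text
time: 2.95
ee_pos: [517.9, -193.3, 60.4]
eef_rot: [3.139, 0.001, 1.718]
contact_force: [4.0, -4.0, 0.2]
opening: 0.3
```

View pics/side2.png

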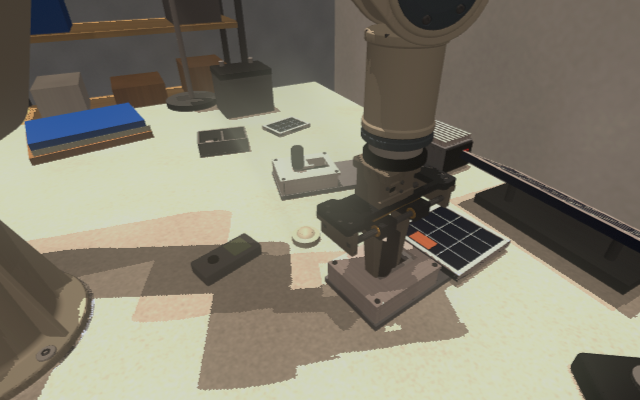

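The knob is gripped: the opening is 27.6 mm. I'll push it 55 mm along the slot.

```bash
python3 -m jog '0 8 0 0 0 0 1;0 18 0 0 0 0 1;0 28 0 0 0 0 1;0 38 0 0 0 0 1;0 47 0 0 0 0 1;0 54 0 0 0 0 1;0 54 0 0 0 0 1;0 54 0 0 0 0 1' 35
```

```text
time: 4.05
ee_pos: [567.7, -185.8, 60.2]
eef_rot: [-3.137, 0.0, 1.719]
contact_force: [-9.7, -8.1, 11.6]
opening: 0.298
```

```bash
python3 -m jog '0 4 0 0 0 0 1;0 4 0 0 0 0 1;0 4 0 0 0 0 1'
python3 - <<'E'
from plant import ctrl, eyes
import cv2
n="top"; a=eyes.get_image(n)[:,:,::-1];cv2.imwrite("pics/top3.png",cv2.resize(a[50:250,300:500],None,fx=3,fy=3))
E
```

```text
time: 4.42
ee_pos: [570.9, -185.3, 60.2]
eef_rot: [-3.136, 0.0, 1.719]
contact_force: [-12.2, -8.3, 12.8]
opening: 0.298
```

View pics/top3.png

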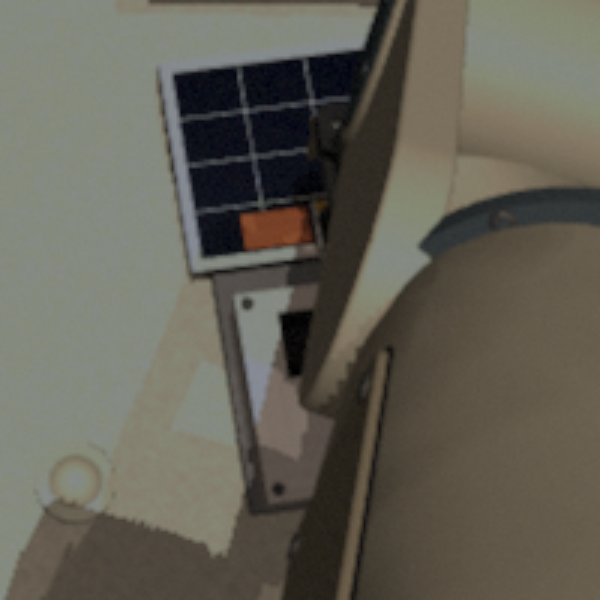

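The arm hides the knob in the top view. From the TCP it has moved about 54 mm, past the 46 mm limit, so I'll go sideways now.

```bash
python3 -m jog '6 1 0 0 0 0 1;12 1 0 0 0 0 1;18 1 0 0 0 0 1;23 1 0 0 0 0 1;27 1 0 0 0 0 1;27 1 0 0 0 0 1;27 1 0 0 0 0 1'
python3 - <<'E'
from plant import ctrl, eyes
import cv2
n="side"; a=eyes.get_image(n)[:,:,::-1];cv2.imwrite("pics/side4.png",cv2.resize(a[150:330,300:520],None,fx=3,fy=3))
E
```

```text
time: 5.35
ee_pos: [570.8, -164.3, 61.5]
eef_rot: [-3.14, 0.011, 1.723]
contact_force: [-7.9, -37.2, 10.9]
opening: 0.295
```

View pics/side4.png

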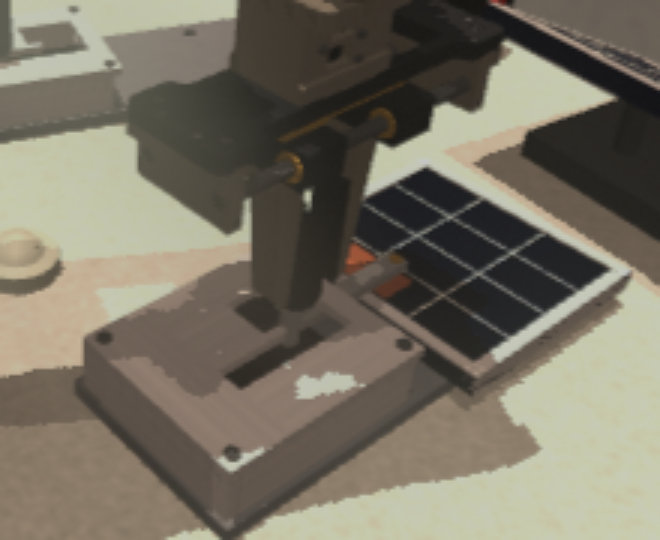

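```bash
python3 - <<'E'
from h import *
th=np.radians(8.45);X=np.array([np.cos(th),np.sin(th),0]);Y=np.array([-X[1],X[0],0]);O=np.array([516.8,-193.3,0])
f=lambda u,v:(300+u/3,150+v/3)
for n,uv,z in[("stem",(290,335),46),("stem",(290,335),50),("slot start",(240,380),46),("rodtip",(405,262),46),("notch l",(250,300),46),("slot end r",(345,325),46),("knob?",(305,310),52)]:
    p=px("side",*f(*uv),z)-O;print(n,p@X,p@Y)
P=lambda x,y,z:[round(a) for a in (np.array(proj("side",O+x*X+y*Y+[0,0,z]))-[300,150])*3]
for q in[(56,0,52),(56,21,52),(56,0,100),(56,21,100),(56,21,61),(56,14,61)]:print(q,P(*q))
E
python3 - <<'E'
import cv2
a=cv2.imread("pics/side4.png")[220:420,200:460];cv2.imwrite("pics/side4c.png",cv2.convertScaleAbs(cv2.resize(a,None,fx=3,fy=3,interpolation=2),alpha=1.4,beta=20))
E
```

```text
stem 38.6438688132471 5.202485138916917
stem 35.17498087257409 2.396976742769003
slot start -4.110296316872175 -2.712167666804166
rodtip 132.98735910145413 8.538241275573336
notch l 41.26586525855791 37.15499626449091
slot end r 66.94695622842382 -6.5645319479686925
knob? 53.377566684793315 9.643833629374981
(56, 0, 52) [322, 318]
(56, 21, 52) [293, 296]
(56, 0, 100) [334, 244]
(56, 21, 100) [303, 224]
(56, 21, 61) [294, 283]
(56, 14, 61) [304, 290]
```

View pics/side4c.png

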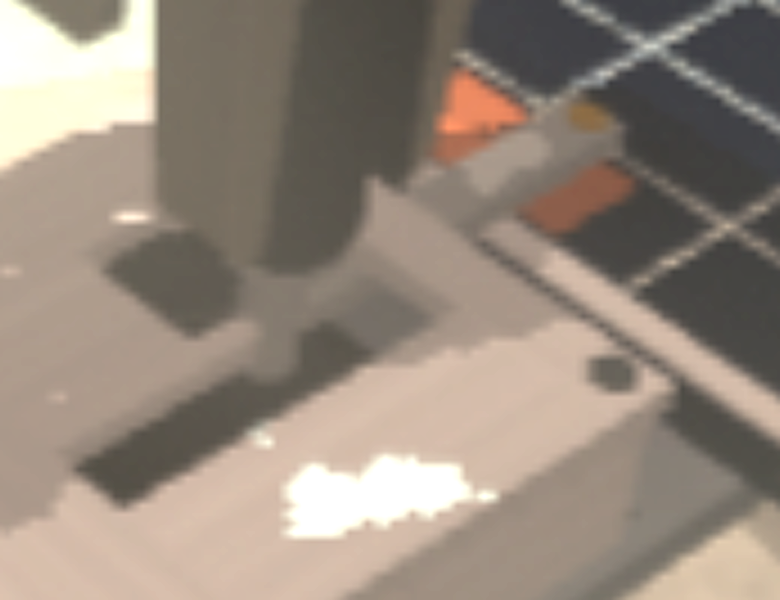

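Run:
```python
from h import *
import cv2
from plant import eyes
th=np.radians(8.45);X=np.array([np.cos(th),np.sin(th),0]);Y=np.array([-X[1],X[0],0]);O=np.array([516.8,-193.3,0])
im=eyes.get_image("side")[:,:,::-1]
s=6;x0,y0=360,200
a=cv2.convertScaleAbs(cv2.resize(im[y0:y0+95,x0:x0+130],None,fx=s,fy=s,interpolation=2),alpha=1.4,beta=20)
b=a.copy()
def ln(pts,c):
    q=np.array([[(proj("side",O+p[0]*X+p[1]*Y+np.array([0,0,p[2]]))[0]-x0)*s,(proj("side",O+p[0]*X+p[1]*Y+np.array([0,0,p[2]]))[1]-y0)*s] for p in pts]).astype(int)
    cv2.polylines(b,[q],True,c,1)
for y,c in((12,(0,0,255)),(21,(255,0,0))):
    for z in(52,100): ln([(56.5+14*np.cos(t),y+14*np.sin(t),z) for t in np.linspace(0,6.28,40)],c)
ln([(42,11,61),(42,31,61),(24,31,61),(24,11,61)],(0,255,0))
ln([(0,-9,46),(60,-9,46)],(255,0,255))
cv2.imwrite("pics/ov.png",b)
```

```text
(no output)
```

View pics/ov.png

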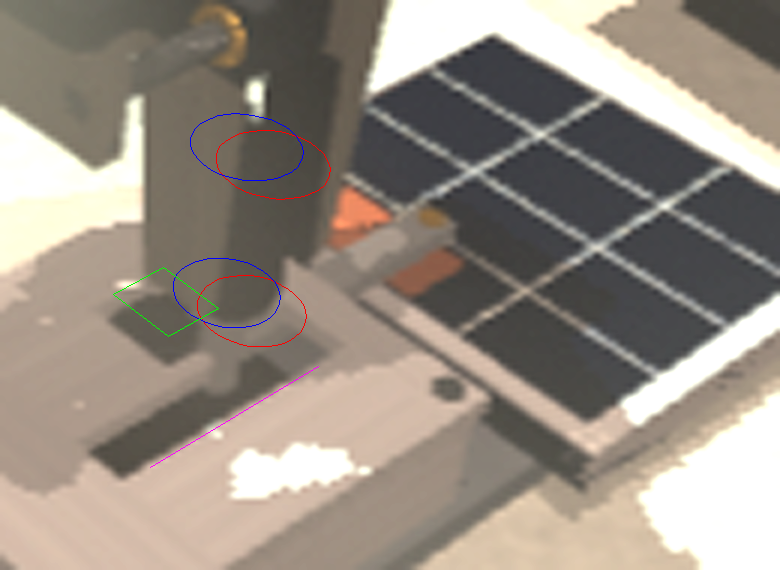

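Run:
```python
from plant import ctrl
s=ctrl.state()
for k in("ee_pos","eef_rot","contact_force","ft_torque","opening","joint_pos"):print(k,s[k])
```

```text
ee_pos [ 570.82365232 -164.34640034   61.54660516]
eef_rot [-3.14016458  0.01056798  1.72303792]
contact_force [ -7.24311635 -35.66437461  10.2270141 ]
ft_torque [-7.42507472  2.00708005  0.80553028]
opening 0.29406537415177675
joint_pos [-0.27668055  0.48684868  1.81986688 -0.01380578  0.83182805 -0.41963152]
```

Overlaid on the picture, the knob sits at about x=56, y=20 in the stand's frame. Sideways force is -36 N, so something resists. I'll ease off and see how the force responds.

```bash
python3 -m jog '-4 0 0 0 0 0 1;-4 0 0 0 0 0 1;-4 0 0 0 0 0 1'; python3 -m jog '-4 0 0 0 0 0 1;-4 0 0 0 0 0 1;-4 0 0 0 0 0 1'
```

```text
time: 5.82
ee_pos: [570.8, -165.2, 61.5]
eef_rot: [-3.139, 0.006, 1.721]
contact_force: [-8.0, -19.4, 17.6]
opening: 0.294
time: 6.2
ee_pos: [570.9, -166.0, 61.5]
eef_rot: [-3.139, 0.001, 1.72]
contact_force: [-9.3, -3.9, 22.0]
opening: 0.294
```

```bash
python3 -m jog '1 -4 -2 0 0 0 1;1 -8 -3 0 0 0 1;1 -12 -3 0 0 0 1;1 -15 -3 0 0 0 1;1 -15 -3 0 0 0 1;1 -15 -3 0 0 0 1'
```

```text
time: 6.95
ee_pos: [563.9, -166.9, 62.8]
eef_rot: [3.13, 0.004, 1.718]
contact_force: [27.2, 0.6, -25.8]
opening: 0.299
```

```bash
cat > ov.py <<'E'
from h import *
import cv2,sys
from plant import eyes,ctrl
th=np.radians(8.45);X=np.array([np.cos(th),np.sin(th),0]);Y=np.array([-X[1],X[0],0]);O=np.array([516.8,-193.3,0])
def run(name,kn,tcp=True,cam="side",box=(360,200,130,95),s=6):
    x0,y0,w,h=box
    im=eyes.get_image(cam)[:,:,::-1];st=ctrl.state()
    cv2.imwrite(f"pics/{name}_raw.png",im)
    b=cv2.convertScaleAbs(cv2.resize(im[y0:y0+h,x0:x0+w],None,fx=s,fy=s,interpolation=2),alpha=1.4,beta=20)
    def ln(pts,c):
        q=[(np.array(proj(cam,O+p[0]*X+p[1]*Y+np.array([0,0,p[2]])))-[x0,y0])*s for p in pts]
        cv2.polylines(b,[np.array(q).astype(int)],True,c,1)
    d=st["ee_pos"]-O;tx,ty=d@X,d@Y;print("tcp in stand",tx,ty,st["ee_pos"][2],st["contact_force"])
    for (x,y),c in zip(kn,((0,0,255),(255,0,0))):
        for z in(52,100): ln([(x+14*np.cos(t),y+14*np.sin(t),z) for t in np.linspace(0,6.28,40)],c)
    if tcp:
        z=st["ee_pos"][2]
        for a in(-14,14): ln([(tx+a,ty-10,z),(tx+a,ty+10,z),(tx+a,ty+10,z+40),(tx+a,ty-10,z+40)],(0,255,0))
    cv2.imwrite(f"pics/{name}.png",b)
E
python3 -c "
import ov;ov.run('o5',[(50,20),(50,12)])"
```

```text
tcp in stand 50.39765360320875 19.22415203944227 62.74935019341396 [ 28.85071888   0.09527672 -25.81436547]
```

View pics/o5.png

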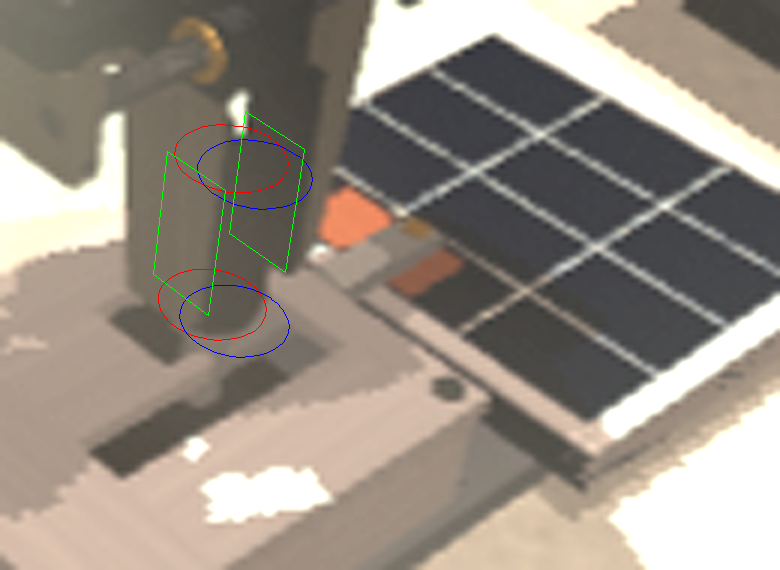

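```bash
python3 - <<'E'
from ov import *
T=lambda x,y:(340+x/3.3,50+y/3.3)
for q in[(177,345),(233,341),(257,336),(187,414),(231,408),(233,390),(245,440),(270,415)]:
    p=px("top",*T(*q),46)-O;print(q,p@X,p@Y)
E
python3 - <<'E'
import cv2
a=cv2.imread("pics/top0.png")[135:205,385:450];cv2.imwrite("pics/tc2.png",cv2.convertScaleAbs(cv2.resize(a,None,fx=8,fy=8,interpolation=2),alpha=2))
E
```

```text
(177, 345) 70.64834548182898 39.67907206936969
(233, 341) 68.51060326262369 7.40281806560518
(257, 336) 69.50711208011099 -6.7905470512366595
(187, 414) 30.021404286090323 40.75814537570937
(231, 408) 29.960394345412954 15.313275369389045
(233, 390) 40.1430614994424 12.371365892740638
(245, 440) 10.565463458586294 10.625379556296123
(270, 415) 22.84605913533401 -6.021379813394043
```

View pics/tc2.png

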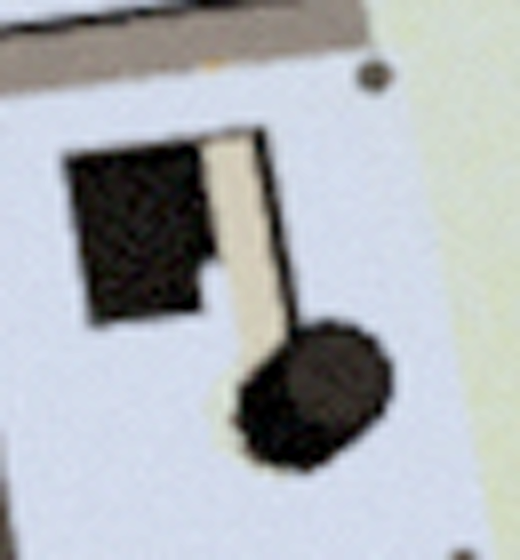

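Run:
```python
from ov import *
s=ctrl.state();print(s["ee_pos"],s["contact_force"],s["ft_torque"],s["eef_rot"])
for z in(50,100,150,200):print(z,px("top",430,33,z),px("top",350,33,z))
im=cv2.imread("pics/o5_raw.png");cv2.imwrite("pics/o5f.png",im)
```

```text
[ 563.82564306 -166.87878872   62.74935019] [ 28.85071888   0.09527672 -25.81436547] [-0.58835203 -4.24714647  0.30496084] [3.12997621 0.00366888 1.7184328 ]
50 [ 827.56093121 -219.90851921   50.        ] [825.56390319 -61.78027719  50.        ]
100 [ 800.89280437 -207.94249385  100.        ] [799.0076141  -58.66976436 100.        ]
150 [ 774.22467753 -195.97646848  150.        ] [772.45132501 -55.55925153 150.        ]
200 [ 747.55655069 -184.01044311  200.        ] [745.89503592 -52.4487387  200.        ]
```

View pics/o5f.png

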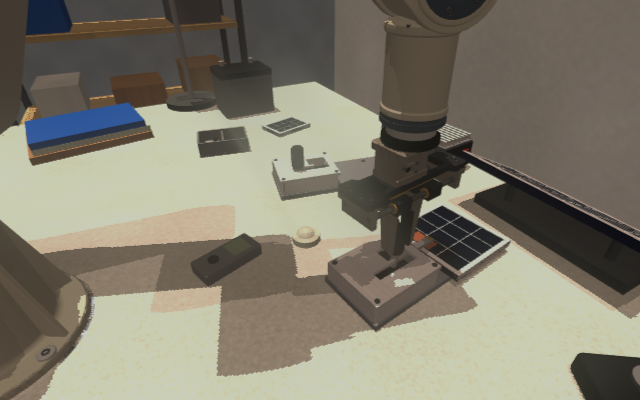

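```bash
python3 -m jog '0 6 1 0 0 0 1;0 11 1.5 0 0 0 1;0 15 1.5 0 0 0 1;0 15 1.5 0 0 0 1;0 15 1.5 0 0 0 1';python3 -m jog '2 0 0 0 0 0 1;2 0 0 0 0 0 1;2 0 0 0 0 0 1';python3 -m jog '2 0 0 0 0 0 1;2 0 0 0 0 0 1;2 0 0 0 0 0 1'
```

```text
time: 7.62
ee_pos: [565.2, -166.2, 62.1]
eef_rot: [-3.128, 0.0, 1.72]
contact_force: [-26.1, -14.8, 30.7]
opening: 0.3
time: 8.0
ee_pos: [565.2, -165.9, 62.1]
eef_rot: [-3.129, 0.003, 1.721]
contact_force: [-25.3, -23.2, 28.4]
opening: 0.297
time: 8.38
ee_pos: [565.2, -165.5, 62.1]
eef_rot: [-3.129, 0.005, 1.722]
contact_force: [-25.8, -30.3, 25.0]
opening: 0.299
```

Both directions now resist, so the tight grip looks overconstrained. The knob is at y≈19, where the spring can only drop it into the notch or onto the lip, so easing the fingers is safe. I'll do that and look.

```bash
python3 -m jog '0 0 0 0 0 0 0.25;0 0 0 0 0 0 0.1;0 0 0 0 0 0 0;0 0 0 0 0 0 0;0 0 0 0 0 0 0'; python3 -c "
import ov;ov.run('o6',[(46,15),(34,20)])"
```

```text
time: 9.0
ee_pos: [573.0, -162.7, 62.9]
eef_rot: [3.139, 0.004, 1.72]
contact_force: [0.5, -12.7, 8.4]
opening: 0.499
tcp in stand 60.150170456276676 21.998676606566537 62.9233298400311 [  0.60026206 -11.16406699   9.8195695 ]
```

View pics/o6.png

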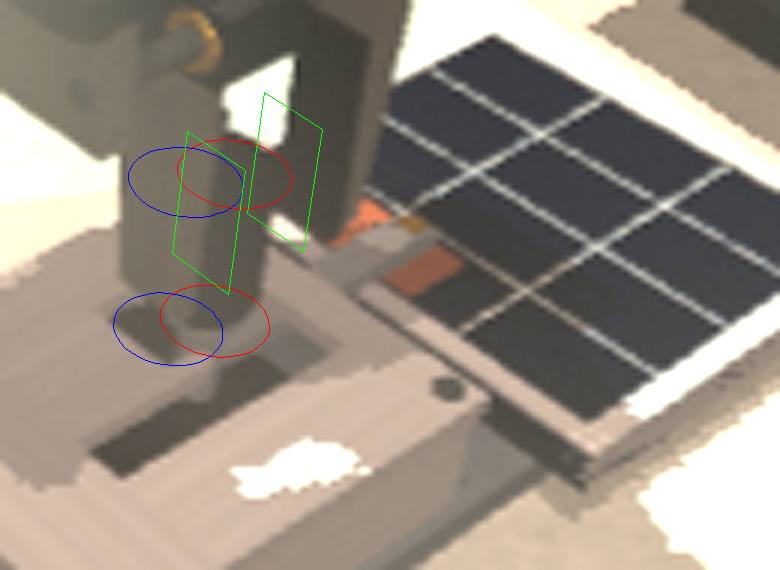

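```bash
python3 - <<'E'
from ov import *
for u,v in((212,295),(218,297),(208,297)):
    p=px("side",360+u/6,200+v/6,52)-O;print(p@X,p@Y)
im=cv2.imread("pics/o6_raw.png")[205:270,365:440]
cv2.imwrite("pics/z6.png",cv2.convertScaleAbs(cv2.resize(im,None,fx=10,fy=9,interpolation=2),alpha=2.2,beta=10))
E
python3 -c "
import cv2
from plant import ctrl
s=ctrl.state();print(s['contact_force'],s['ft_torque'])"
```

```text
52.604521161319276 22.523234037967985
53.29062604723428 21.01227782919988
51.184404546360035 22.589253794609853
[  0.60026206 -11.16406699   9.8195695 ] [-2.43381412 -0.04019964  0.35763217]
```

View pics/z6.png

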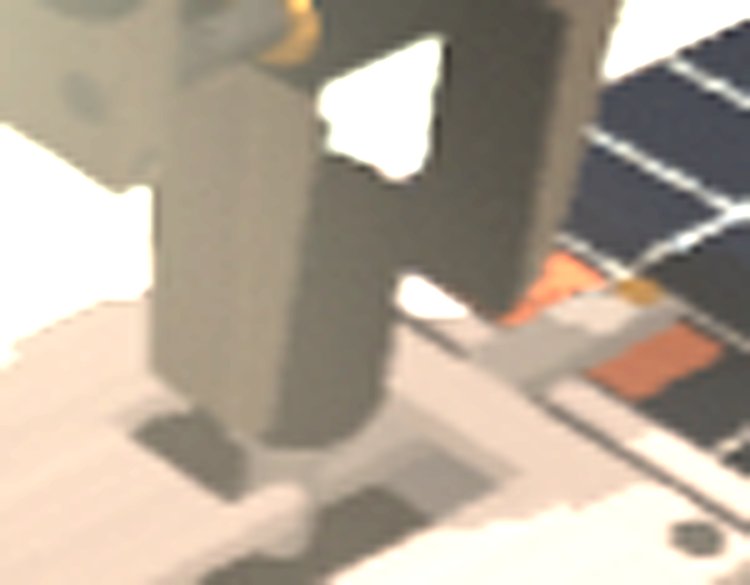

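```bash
python3 -m jog '0 -3 0 0 0 0 0;0 -6 0 0 0 0 0;0 -9 0 0 0 0 0;0 -12 0 0 0 0 0;0 -12 0 0 0 0 0'; python3 -c "
import ov;ov.run('o7',[(46,20),(34,22)])"
```

```text
time: 9.68
ee_pos: [562.4, -162.8, 63.5]
eef_rot: [3.136, 0.002, 1.718]
contact_force: [5.3, -1.2, 11.1]
opening: 0.496
tcp in stand 49.651089655288935 23.463103547378658 63.47438606167317 [ 3.8648653  -1.37445053 11.90631583]
```

View pics/o7.png

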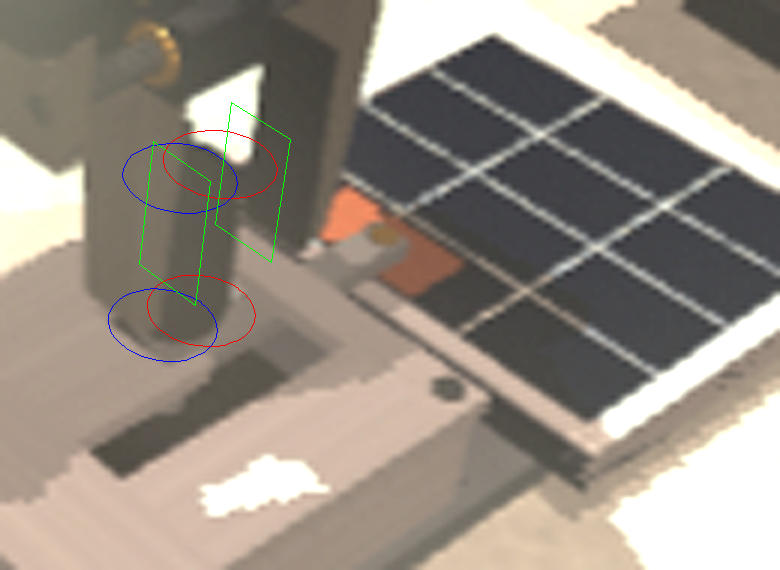

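The knob follows the rear finger and is now at x≈40, y≈21, which is behind the lip. I'll back off further so that the finger clears it.

```bash
python3 -m jog '0 -3 0 0 0 0 0;0 -6 0 0 0 0 0;0 -9 0 0 0 0 0;0 -11 0 0 0 0 0;0 -11 0 0 0 0 -0.1;0 -11 0 0 0 0 -0.1'; python3 -c "
import ov;ov.run('o8',[(34,22),(34,27)])"
```

```text
time: 10.48
ee_pos: [552.6, -164.0, 63.6]
eef_rot: [3.135, 0.002, 1.718]
contact_force: [6.9, 1.0, 9.8]
opening: 0.551
tcp in stand 39.65811312474484 23.665775038466847 63.53801322957134 [ 7.8388192   0.89816485 10.33961333]
```

View pics/o8.png

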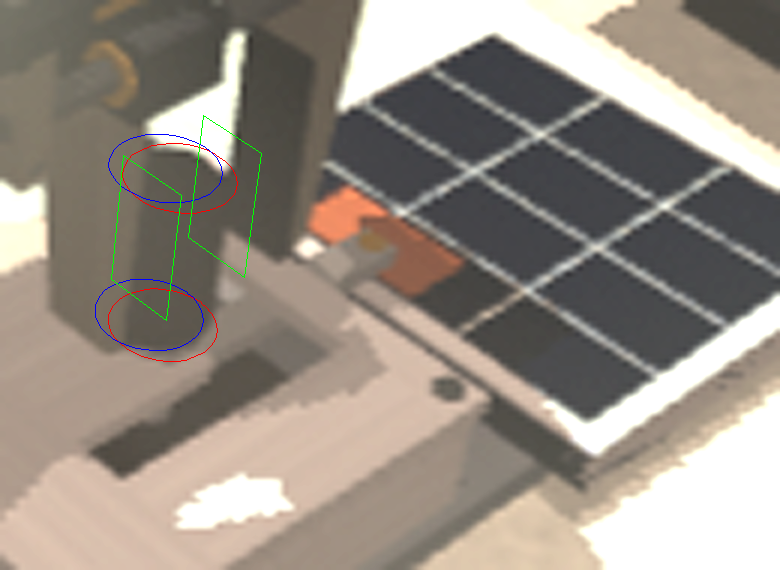

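The knob is latched at about (34.5, 21.5) with both fingers clear. I'll lift straight up.

```bash
python3 -m jog '0 -4 0 0 0 0 -0.2;0 -4 -10 0 0 0 -0.3;0 -4 -30 0 0 0 -0.3;0 -4 -60 0 0 0 -0.3;0 -4 -100 0 0 0 -0.3;0 -4 -140 0 0 0 -0.3;0 -4 -140 0 0 0 -0.3'; python3 -m jog '-60 -120 0 0 0 0 -0.3;-120 -240 0 0 0 0 -0.3;-120 -240 0 0 0 0 -0.3;-120 -240 0 0 0 0 -0.3;-120 -240 0 0 0 0 -0.3;-120 -240 0 0 0 0 -0.3;-120 -240 0 0 0 0 -0.3'; python3 -c "
import ov;ov.run('o9',[(34,21),(34,27)],False);ov.run('o9t',[(34,21)],False,'top',(180,50,300,200),2.6)"
```

```text
time: 11.4
ee_pos: [545.8, -164.5, 204.3]
eef_rot: [3.138, 0.001, 1.718]
contact_force: [0.1, -1.4, -0.1]
opening: 0.65
time: 12.28
ee_pos: [325.2, -317.4, 200.6]
eef_rot: [-3.141, -0.001, 1.718]
contact_force: [-0.3, -1.3, -0.3]
opening: 0.648
tcp in stand -207.45597696135573 -94.66093122256869 200.67406148163084 [ 0.20370494 -0.47554788 -0.34619231]
tcp in stand -207.3008978709248 -94.69220118348298 200.74524709098296 [ 0.07318731 -0.09112949 -0.09641   ]
```

View pics/o9.png

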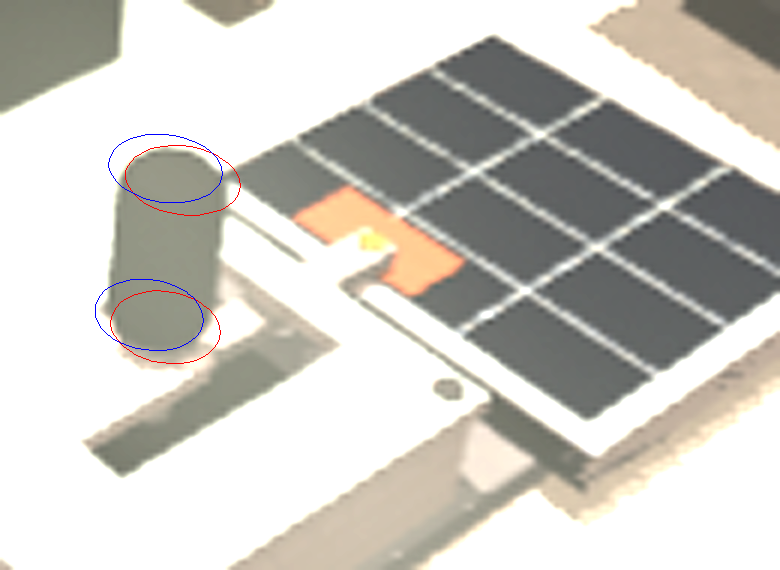

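View pics/o9t.png

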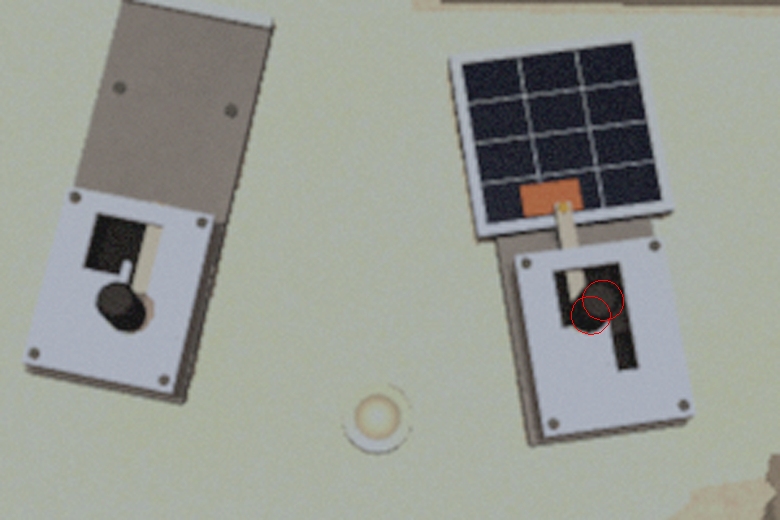

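Both views show the knob resting in the notch at about x=34, y=21–24 mm. The probe tip is on the panel's orange pad, the spare knob hasn't moved, and the arm is clear.

```bash
python3 -c "
from plant import ticket
print(ticket.finish_job())"
```

```text
the job is handed in; nothing more can be done
None
```

The solar panel is connected: its knob now rests by itself in the side notch, and the job is handed in. I gripped the knob, pushed it about 55 mm along the slot, moved it about 21 mm sideways, then let the spring draw it back behind the lip. After that I opened the fingers and backed the arm away.

**Last checks:**
- **Panel knob:** with the arm clear, it sits at about x = 34 mm, y = 21–24 mm in the stand's frame. The two views differ by 2–3 mm in y, but both are above the 15 mm limit.
- **Probe and spare knob:** the probe tip is on the panel's orange pad. The empty stand's knob looks unmoved by eye; I did not measure it.
- **Robot:** the wrist force is about 0 N and it touches nothing. The clock stood at about 12.4 s of the allowed 32 s.

**What did not go smoothly:** the sideways move stalled at about y = 20 mm instead of the intended 27 mm, with up to about 37 N at the wrist. I put this down to the tight grip jamming the knob, but I did not confirm the cause. Loosening the fingers freed it. I think that force came through the fingers, which the 40 N limit on the gripper's body doesn't cover.

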